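Take down two stacks of machined parts onto their kit boards

ROBOT

A 6-joint arm with a two-finger parallel gripper is mounted at the origin on the work surface. World frame = base frame: x ahead of the robot, y to its left, z up, the work surface at z = 0. Lengths are in m, angles in rad, forces in N, time in s.
With the tool pointing down it reaches from about 0.375 to 0.925 m from the base axis. Payload 5.7 kg.
Tool frame: the origin (TCP) lies on the front face of the gripper's body, between the roots of the fingers; the fingertips stand 73 mm ahead of it and the grasp point (between the pads) lies 54 mm ahead of it; z points along the fingers, y is the line along which they close (so a half turn about z gives the same grasp; the last joint's range is limited). The gripper opens to 85 mm and grips with 20 to 120 N. Pads are 22 mm wide; open, the fingers measure 114 mm over their backs; the gripper's body (76 mm by 85 mm) begins 54 mm behind the grasp point. The pads swing forward as they close: fully open they stand 13 mm farther back than shut.
Start: joints at [1.204, 0.359, 1.51, -0, 1.272, -0.115], TCP at [0.149, 0.581, 0.304] pointing down, gripper open.
Joint ranges: [-2.97, 2.97], [-1.01, 2.36], [0.21, 2.38], [-0.96, 4.11], [0.2, 2.71], [-2.98, 2.98]. Speed limits (rad/s): [2.39, 2.39, 3.14, 3.14, 3.14, 3.14].

INTERFACE

Orientations are given as a unit quaternion [w, x, y, z].
In Python, from station import get_obs, camera, job_done gives the robot as it stands.
- The arm moves only by the shell command python3 -m crank 'ROWS' [FORCE]. ROWS is JSON, a list that holds one entry, the list of rows, each a list of 7 numbers: the shift along the tool's x, y, z each as a share of 100 cm, from -1 to 1, then the turn, a rotation vector about the tool's x, y, z each as a share of 45 degrees, from -1 to 1, then the closure, from 0 (fully open) to 1 (shut). In form: [[[dx, dy, dz, wx, wy, wz, gripper], ...]]. A call has 1 to 10 rows; each row is the pose to reach, as a shift and turn from the pose commanded when the call began, along the tool's axes at that moment; what a row does not reach only later rows make up. A row lasts 1/8 s, in which the tool goes at most 62.5 mm and 10.7 degrees, less where a joint would pass 70% of its speed; a pose out of reach is approached as far as the arm can. A call with a number of a shift or a turn outside -1 to 1 is refused whole. A call with a gripper value outside its range is refused whole. The fingers move at their own pace and stop on an object; FORCE is the grip in N (left out, the last holds). Time passes only in rows, so rows that repeat a pose let the fingers close. It gives the time, the measured TCP pose, the force, the opening and the grip force at its end, in the units of the state.
- get_obs(): the state, without advancing time (a new reading comes with each control period).
- camera(name): name is "scene" or "side" or "wrist"; returns a dict with "frame" (420x560x3 uint8, red, green, blue), "mtx" (3x3 intrinsics, pixels), "rvec" (rotation vector, rad) and "tvec" (3), from world to camera coordinates, as OpenCV has them. Camera axes: x right, y down, z forward; pixel columns grow to the right and rows downward; lengths in m; the calibration is good to about 2 mm. A picture is of the moment at which its call begins. There is no depth.
- job_done(): hands the job in; it is judged then, once.
The state is a dict: "clock": time; "q": joint angles; "qvel": joint speeds; "joint_efforts": joint torques, N m; "ee_pos": TCP position; "tcp_rot": TCP orientation; "wrist_force": force on the tool from outside, world axes, zero at the start; "ft_torque": the same for the moment, N m; "grip_width": opening from 0.0 (shut) to 1.0 (fully open); "gripper_force": force on a finger pad.
Only numpy, scipy, OpenCV 4.12 (cv2) and the standard library are available. Lean on these libraries where they do the work, as an engineer would, in place of code of your own. Each camera call takes 0.05 s, during which the arm holds its last target. There are 200 camera calls.

TASK

Take the two stacks of machined metal parts apart and set each of the five parts down on the grey board that bears its own black outline: lying flat, right way up, centred on the outline, and with the square block and the bar turned to match theirs. Do not drop any part: set each one down before letting go.

Things in the scene. Friction and masses are not known exactly. Their poses are not given: they have to be found in the camera images.
- square_block: Square block 60 x 60 mm, 24 mm high, dark grey anodised aluminium, a bright 7 mm screw head near each top corner. x and y run along its sides; the four quarter turns are alike. Stands on the table as the foot of one of the two stacks. About 0.23 kg. Loose. Origin at the centre of its underside, z up.
- flange: Round flange, 60 mm diameter, 24 mm high, dark grey anodised aluminium, six bright 7 mm screw heads in a circle on top. Stands on the table as the foot of the other stack. About 0.18 kg. Loose. Origin at the centre of its underside, z up.
- bar: Rectangular bar 52 mm long (x) by 24 mm wide (y), 22 mm high, bare aluminium, a dark hole near each end. Starts lying on top of the square block or of the flange, with the bush on it. A half turn makes no difference. About 0.08 kg. Loose. Origin at the centre of its underside, z up.
- hexagon: Hexagonal block, 38 mm across flats, 44 mm across corners, 22 mm high, bare aluminium, a 14 mm dark bore in the middle. x is square to one pair of its flats. Starts on top of whichever of square block and flange does not carry the bar. About 0.075 kg. Loose. Origin at the centre of its underside, z up.
- bush: Small round bush, 20 mm diameter, 26 mm high, upright, brass, a 10 mm dark bore on top. Starts standing on the middle of the bar as the top of the three-high stack. About 0.03 kg. Loose. Origin at the centre of its underside, z up.
- board_square: Fixed grey plastic board 86 x 86 mm, 6 mm thick, flat on the table; on it a flat outline filled in black, 2 mm larger all round than its part: a square 64 x 64 mm with its sides along x and y: the place of the square block. The black is level with the board within 1 mm. Origin at the centre of the board's underside, 6 mm below its top face, under the outline's centre; z up.
- board_flange: Fixed grey plastic board 86 x 86 mm, 6 mm thick, flat on the table; on it a flat outline filled in black, 2 mm larger all round than its part: a large round, 64 mm diameter: the place of the flange. The black is level with the board within 1 mm. Origin at the centre of the board's underside, 6 mm below its top face, under the outline's centre; z up.
- board_bar: Fixed grey plastic board 86 x 86 mm, 6 mm thick, flat on the table; on it a flat outline filled in black, 2 mm larger all round than its part: an oblong 56 mm (x) by 28 mm (y): the place of the bar. The black is level with the board within 1 mm. Origin at the centre of the board's underside, 6 mm below its top face, under the outline's centre; z up.
- board_hexagon: Fixed grey plastic board 86 x 86 mm, 6 mm thick, flat on the table; on it a flat outline filled in black, 2 mm larger all round than its part: a hexagon 42 mm across flats, x square to one pair of flats: the place of the hexagon. The black is level with the board within 1 mm. Origin at the centre of the board's underside, 6 mm below its top face, under the outline's centre; z up.
- board_bush: Fixed grey plastic board 86 x 86 mm, 6 mm thick, flat on the table; on it a flat outline filled in black, 2 mm larger all round than its part: a small round, 24 mm diameter: the place of the bush. The black is level with the board within 1 mm. Origin at the centre of the board's underside, 6 mm below its top face, under the outline's centre; z up.

How it is judged:
By the outcome, as a careful person would: the job done as asked, in the order asked, and still so for the second after the job is handed in, with the robot touching nothing.
It also fails if it takes over 122 s, if anything falls off the work surface, if the arm or the gripper's body presses on something with over 40 N, if the wrist force passes 120 N, or if a joint passes its speed limit or range.

## Working session

There is one attempt and no reset: what is moved stays moved. The work goes in short steps, Python scripts to look and compute and a shell command to move; the robot and the scene stay as the last step left them, time stands still between calls to the robot, and variables do not carry over. Pictures are saved under pics/ and viewed, at most 14 in all, crops included, and the job is handed in when it is done.

```bash
ls; mkdir -p pics; python3 - <<'E'
from station import get_obs,camera
import cv2
o=get_obs();print(o)
for n in("scene","side","wrist"):
    c=camera(n);cv2.imwrite(f"pics/{n}0.png",c["frame"][:,:,::-1]);print(n,c["mtx"].tolist(),c["rvec"],c["tvec"])
E
```

```text
pics
{'clock': 0.0, 'q': array([ 1.20390077e+00,  3.59552771e-01,  1.51144924e+00,  1.80676939e-05,
        1.27250930e+00, -1.15074144e-01]), 'qvel': array([ 2.24500407e-04, -7.42785597e-05, -1.48313047e-05, -2.33984374e-04,
        1.40057572e-03, -1.03277872e-03]), 'joint_efforts': array([ 2.37469707e-03, -5.27615118e+01, -2.78627157e+01,  1.57480855e-05,
        1.31869898e-02, -2.78543388e-05]), 'ee_pos': array([0.14928784, 0.58055762, 0.30301863]), 'tcp_rot': array([-2.37335081e-04,  1.25580866e-01,  9.92082923e-01, -9.29545532e-04]), 'wrist_force': array([ 0.53908609, -0.49790581, -0.31290401]), 'ft_torque': array([-0.00067833, -0.05019216,  0.01262966]), 'gripper_force': 0.0, 'grip_width': 0.9999949977884166}
scene [[394.23474427975407, 0.0, 272.447651401021], [0.0, 394.23474427975407, 203.9046351070073], [0.0, 0.0, 1.0]] [ 2.44243189  0.75785062 -0.25354982] [-0.42909947 -0.21975529  1.0226816 ]
side [[422.09738321593966, 0.0, 274.2193988245606], [0.0, 422.09738321593966, 206.6949924406222], [0.0, 0.0, 1.0]] [ 0.36995772 -2.57333075  1.51267082] [0.50980613 0.15084799 0.81587677]
wrist [[298.8555187640362, 0.0, 281.2626800366686], [0.0, 298.8555187640362, 209.28622912338722], [0.0, 0.0, 1.0]] [-2.28141487 -1.76922433 -0.26907308] [-0.59870426 -0.03925119  0.38042396]
```

View pics/scene0.png

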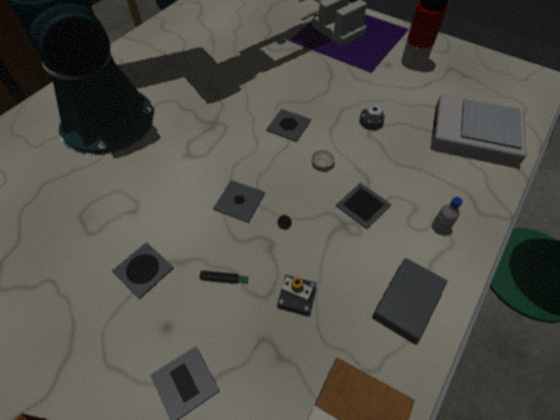

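View pics/side0.png

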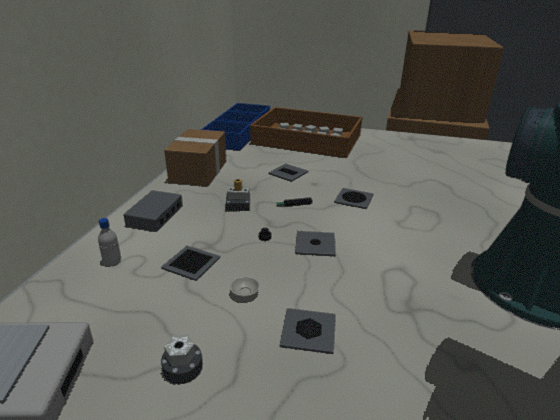

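View pics/wrist0.png

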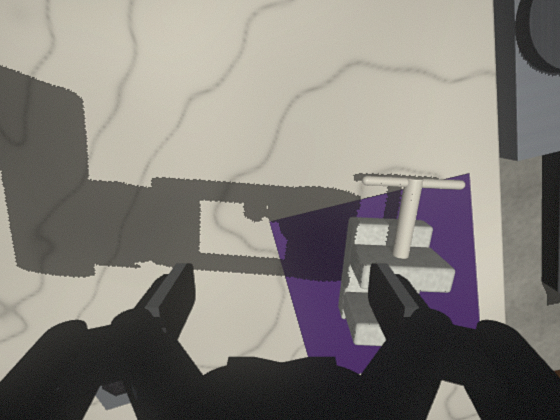

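Scene picture: boards at hexagon (288,124), bush (239,200), square (363,204), flange (142,269), bar (185,383). Stacks are square block+bar+bush at (297,290) and flange+hexagon at (372,117); clutter stands around them. The side picture agrees. The wrist picture shows only the purple mat.

```bash
cat > h.py <<'E'
import numpy as np,cv2
from station import get_obs,camera
from scipy.spatial.transform import Rotation as R
def quat(q): return R.from_quat([q[1],q[2],q[3],q[0]])
def unproj(c,px,z):
    px=np.asarray(px,float).reshape(-1,2);Rm=cv2.Rodrigues(np.asarray(c["rvec"],float))[0];t=np.asarray(c["tvec"],float).ravel()
    d=np.c_[px,np.ones(len(px))]@np.linalg.inv(c["mtx"]).T@Rm
    o=-Rm.T@t
    return (o+d*((z-o[2])/d[:,2])[:,None])[:,:2]
def proj(c,p): return cv2.projectPoints(np.asarray(p,float).reshape(-1,3),np.asarray(c["rvec"],float),np.asarray(c["tvec"],float),c["mtx"],None)[0].reshape(-1,2)
def blob(c,xy,z,half=45,thr=None,bright=False,mm=0.5):
    """rectify the plane z round xy to a top view (mm px), Otsu, component nearest middle; centre, angle, size"""
    n=int(2*half/mm);g=np.arange(n)*mm/1000-half/1000
    X,Y=np.meshgrid(xy[0]+g,xy[1]+g)
    p=proj(c,np.stack([X,Y,X*0+z],-1)).astype(np.float32).reshape(n,n,2)
    im=cv2.remap(c["frame"],p[...,0],p[...,1],cv2.INTER_LINEAR)
    return im,g
def dark(c,xy,z,thr,half=45):
    im,g=blob(c,xy,z,half);gr=cv2.GaussianBlur(cv2.cvtColor(im,cv2.COLOR_RGB2GRAY),(0,0),1.5)
    m=(gr<thr).astype(np.uint8);n,l,s,ce=cv2.connectedComponentsWithStats(m)
    k=1+np.argmin(np.hypot(*(ce[1:]-len(g)/2).T)+1e3*(s[1:,4]<300))
    cnt=max(cv2.findContours((l==k).astype(np.uint8),cv2.RETR_EXTERNAL,cv2.CHAIN_APPROX_NONE)[0],key=len)
    (cx,cy),(w,h),a=cv2.minAreaRect(cnt)
    M=cv2.moments(cnt);mx,my=M['m10']/M['m00'],M['m01']/M['m00']
    f=lambda u,v:np.round([xy[0]+g[0]+u*.0005,xy[1]+g[0]+v*.0005],4)
    return f(cx,cy),f(mx,my),np.round([w/2,h/2],1),round(a,1)
E
python3 - <<'E'
from h import *
B=dict(hexagon=((288,124),(309,328)),bush=((239,200),(315,242)),square=((363,204),(191,262)),flange=((142,269),(354,198)),bar=((185,383),(289,172)))
C=camera("scene"),camera("side")
for k,v in B.items():
    for c,p in zip(C,v):
        xy=unproj(c,p,.006)[0]
        im,g=blob(c,xy,.006);gr=cv2.cvtColor(im,cv2.COLOR_RGB2GRAY)
        m=gr[90,90];ring=np.percentile(gr[(abs(np.subtract.outer(g*0,g))<.04)],[5,25,50])
        vals=gr[gr<130];t,_=cv2.threshold(vals.reshape(-1,1),0,255,cv2.THRESH_OTSU)
        print(k,xy.round(3),m,t,*dark(c,xy,.006,t))
S=[("sq",(297,290),(238,200),.024),("bushtop",(298,284),(238,181),.072),("fl",(372,117),(182,360),.024),("hextop",(374,108),(180,345),.046)]
for n,a,b,z in S: print(n,unproj(C[0],a,z),unproj(C[1],b,z))
E
```

```text
hexagon [0.402 0.242] 30 39.0 [0.4018 0.2434] [0.4017 0.2434] [43.8 47.5] 5.9
hexagon [0.4   0.243] 27 52.0 [0.4012 0.2436] [0.4012 0.2437] [47.6 43. ] 38.3
bush [ 0.443 -0.014] 21 74.0 [ 0.4446 -0.0151] [ 0.4437 -0.0147] [88.6 88.5] 11.4
bush [ 0.441 -0.011] 9 89.0 [ 0.4405 -0.008 ] [ 0.4398 -0.0098] [85.9 92.8] 11.0
square [0.672 0.128] 20 43.0 [0.6719 0.1291] [0.6719 0.1292] [68.2 67.7] 79.6
square [0.669 0.133] 23 50.0 [0.6713 0.1292] [0.6713 0.1291] [65.3 65.8] 79.9
flange [ 0.386 -0.253] 19 44.0 [ 0.385  -0.2515] [ 0.3849 -0.2517] [64.  65.1] 45.0
flange [ 0.383 -0.244] 14 50.0 [ 0.3843 -0.2523] [ 0.3844 -0.2522] [64.3 64.3] 45.0
bar [ 0.595 -0.36 ] 33 55.0 [ 0.5922 -0.3598] [ 0.5921 -0.3599] [29.2 56.8] 68.2
bar [ 0.587 -0.353] 26 55.0 [ 0.5919 -0.3599] [ 0.5919 -0.3604] [32.9 59.6] 68.8
sq [[ 0.66359265 -0.12449786]] [[ 0.65769692 -0.11354718]]
bushtop [[ 0.66822152 -0.13191009]] [[ 0.65955022 -0.12305658]]
fl [[0.57196912 0.36321104]] [[0.56336214 0.37716701]]
hextop [[0.56887255 0.37076898]] [[0.56789004 0.36991999]]
```

```bash
cat >> h.py <<'E'
def go(x,y,z,yaw=None,o=None):
    """shift and turn, in row units, from the present pose to TCP x,y,z, pointing down, tool y along yaw (deg, mod 180)"""
    o=o or get_obs();T=quat(o["tcp_rot"]);d=T.inv().apply(np.array([x,y,z])-o["ee_pos"])
    cur=np.degrees(np.arctan2(*T.as_matrix()[1::-1,1]))
    if yaw is None: yaw=cur
    yaw=cur+(yaw-cur+90)%180-90
    a=np.radians(yaw);yv=np.array([np.cos(a),np.sin(a),0]);zv=np.array([0,0,-1.])
    G=R.from_matrix(np.c_[np.cross(yv,zv),yv,zv])
    w=(T.inv()*G).as_rotvec(degrees=True)/45
    print("row",np.round(np.r_[d,w],4).tolist(),"yaw",cur.round(1),"->",round(yaw,1),"q6",(np.arctan2(o["ee_pos"][1],o["ee_pos"][0])-a).round(2))
def cen(c,xy,z,thr,half=45): return dark(c,xy,z,thr,half)
E
python3 - <<'E'
from h import *
o=get_obs();c=camera("wrist");Rm=cv2.Rodrigues(c["rvec"])[0];T=quat(o["tcp_rot"])
print(T.inv().apply(-Rm.T@c["tvec"]-o["ee_pos"]),(T.inv().as_matrix()@Rm.T).round(3))
go(.568,.370,.30)
go(.53,.33,.30,75.6)
E
```

```text
[ 7.66580513e-02 -3.49039312e-05 -7.01103602e-02] [[-0.    -0.954 -0.3  ]
 [ 1.     0.    -0.001]
 [ 0.001 -0.3    0.954]]
row [-0.4579, -0.1, 0.0036, -0.0009, -0.0, -0.0] yaw 75.6 -> 75.6 q6 -0.0
row [-0.4311, -0.1482, 0.0037, -0.0009, -0.0, -0.0006] yaw 75.6 -> 75.6 q6 -0.0
```

```bash
python3 -m crank '[[[-0.458,-0.1,0,0,0,0,0],[-0.458,-0.1,0,0,0,0,0],[-0.458,-0.1,0,0,0,0,0],[-0.458,-0.1,0,0,0,0,0],[-0.458,-0.1,0,0,0,0,0],[-0.458,-0.1,0,0,0,0,0],[-0.458,-0.1,0,0,0,0,0],[-0.458,-0.1,0,0,0,0,0],[-0.458,-0.1,0,0,0,0,0],[-0.458,-0.1,0,0,0,0,0]]]' 40; python3 - <<'E'
from h import *
print(get_obs()["ee_pos"],get_obs()["qvel"].round(3))
c=camera("wrist");im,g=blob(c,(.568,.37),.046,60,mm=.25)
cv2.imwrite("pics/w1.png",np.hstack([c["frame"][:,:,::-1],np.zeros((420,0,3),np.uint8)]));cv2.imwrite("pics/w1r.png",im[:,:,::-1])
go(.66,-.125,.28,0)
E
```

```text
clock: 1.55
ee_pos: [0.5675, 0.3702, 0.3036]
tcp_rot: [-0.001, 0.126, 0.992, -0.0]
wrist_force: [0.4, 0.7, 0.9]
grip_width: 0.999
gripper_force: 0.0
[0.56745264 0.37022869 0.30355525] [ 0.021 -0.01   0.007 -0.003 -0.    -0.001]
row [-0.2132, -0.4569, 0.0237, -0.0012, -0.0008, 1.6803] yaw 75.6 -> 0.0 q6 0.58
```

View pics/w1r.png

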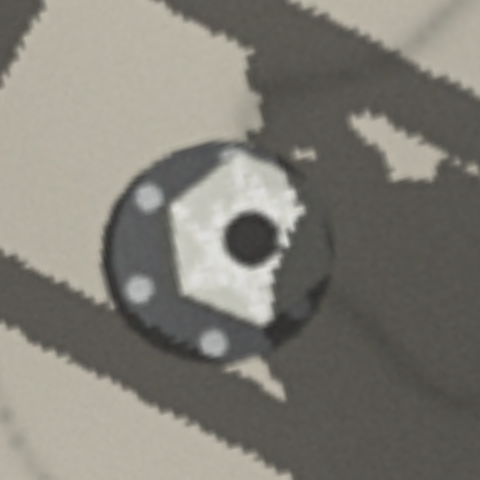

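The rectified wrist view (0.25 mm/px) shows the hexagon's bore at (251,238) and corners at (237,150), (172,203), (183,293). So its centre is about (0.571,0.3695), with flat normals at about 52° mod 60.

```bash
python3 - <<'E'
from h import *
go(.5705,.3695,.1,51.7)
E
```

```text
row [-0.0038, -0.0001, 0.2037, -0.0007, -0.0012, 0.5314] yaw 75.6 -> 51.7 q6 -0.32
```

```bash
python3 -m crank '[[[-0.004,0,0.05,0,0,0.53,0],[-0.004,0,0.1,0,0,0.53,0],[-0.004,0,0.15,0,0,0.53,0],[-0.004,0,0.18,0,0,0.53,0],[-0.004,0,0.203,0,0,0.53,0],[-0.004,0,0.203,0,0,0.53,0],[-0.004,0,0.203,0,0,0.53,0.6],[-0.004,0,0.203,0,0,0.53,0.6],[-0.004,0,0.203,0,0,0.53,0.6],[-0.004,0,0.203,0,0,0.53,0.6]]]' 40; python3 - <<'E'
from h import *
o=get_obs();print(o["ee_pos"],quat(o["tcp_rot"]).as_rotvec())
go(.5705,.3695,.1,51.7)
E
```

```text
clock: 2.85
ee_pos: [0.5727, 0.3695, 0.1025]
tcp_rot: [0.001, 0.328, 0.945, 0.001]
wrist_force: [-1.6, -0.2, 7.1]
grip_width: 0.436
gripper_force: 41.6
[0.57272235 0.36953087 0.10248217] [1.02958557e+00 2.96648185e+00 2.72445836e-03]
row [0.0017, -0.0014, 0.0025, 0.0027, 0.0011, 0.0004] yaw 51.7 -> 51.7 q6 -0.33
```

```bash
python3 -m crank '[[[0,0,-0.02,0,0,0,0.6],[0,0,-0.06,0,0,0,0.6],[0,0,-0.12,0,0,0,0.6],[0,0,-0.16,0,0,0,0.6],[0,0,-0.16,0,0,0,0.6],[0,0,-0.16,0,0,0,0.6]]]' 40; python3 - <<'E'
from h import *
o=get_obs();print(o["ee_pos"])
c=camera("wrist");cv2.imwrite("pics/w2.png",c["frame"][:,:,::-1])
go(.4017,.2435,.26,51.7+15.3)
E
```

```text
clock: 3.6
ee_pos: [0.5715, 0.3688, 0.261]
tcp_rot: [-0.0, 0.328, 0.945, -0.0]
wrist_force: [-0.2, -0.6, -1.7]
grip_width: 0.432
gripper_force: 40.8
[0.57154655 0.36877047 0.2610462 ]
row [0.0555, -0.2032, 0.0004, -0.0025, -0.0015, -0.3397] yaw 51.7 -> 67.0 q6 -0.6
```

View pics/w2.png

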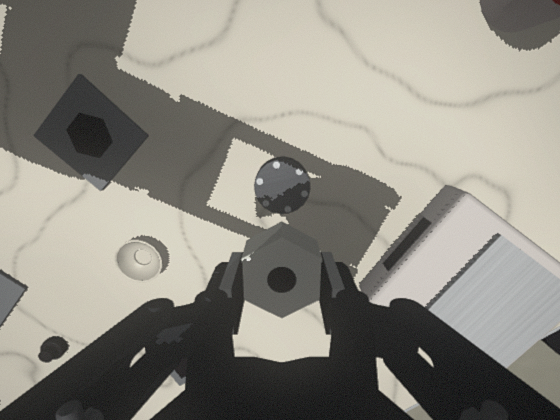

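The wrist picture shows the hexagon held between the fingers with its bore at (281,280). The flange is alone at (282,184), and the hexagon board is at (90,135).

```bash
cat >> h.py <<'E'
def held(c,px,ahead):
    """tool x,y of a pixel on a held part's face `ahead` m ahead of the TCP"""
    o=get_obs();T=quat(o["tcp_rot"])
    w=np.r_[unproj(c,px,o["ee_pos"][2]-ahead)[0],o["ee_pos"][2]-ahead]
    return T.inv().apply(w-o["ee_pos"]).round(4)
E
python3 - <<'E'
from h import *
c=camera("wrist");print(held(c,(281,280),.056))
print(dark(c,(.4017,.2435),.006,30,30))
fl=unproj(c,(282,184),.024)[0];print(fl)
im,g=blob(c,fl,.024,40,mm=.2);cv2.imwrite("pics/fl.png",im[:,:,::-1])
E
```

```text
[ 0.001 -0.     0.056]
(array([0.3865, 0.2458]), array([0.3862, 0.2457]), array([2.8, 2.1]), 45.0)
[0.56485229 0.37371707]
```

View pics/fl.png

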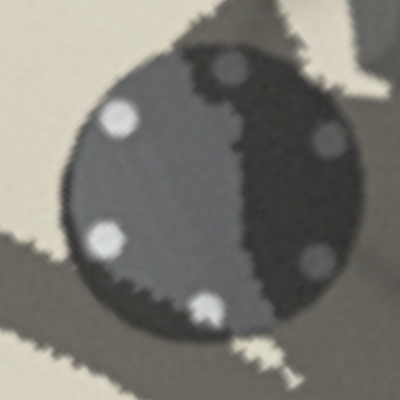

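Flange screws pair up about pixel (218.7,189.5), so the flange centre is about (0.5686,0.3716). Next I carry the hexagon to its board.

```bash
python3 - <<'E'
from h import *
go(.4024,.2431,.1,67)
E
```

```text
row [0.0545, -0.2025, 0.16, -0.0035, -0.0021, -0.3396] yaw 51.7 -> 67.0 q6 -0.6
```

```bash
python3 -m crank '[[[0.054,-0.202,0,-0.003,-0.002,-0.34,0.6],[0.054,-0.202,0,-0.003,-0.002,-0.34,0.6],[0.054,-0.202,0,-0.003,-0.002,-0.34,0.6],[0.054,-0.202,0,-0.003,-0.002,-0.34,0.6],[0.0545,-0.2025,0.06,-0.003,-0.002,-0.34,0.6],[0.0545,-0.2025,0.12,-0.003,-0.002,-0.34,0.6],[0.0545,-0.2025,0.16,-0.003,-0.002,-0.34,0.6],[0.0545,-0.2025,0.16,-0.003,-0.002,-0.34,0.6],[0.0545,-0.2025,0.16,-0.003,-0.002,-0.34,0.6]]]' 40; python3 - <<'E'
from h import *
go(.4024,.2431,.0845,67)
E
```

```text
clock: 4.82
ee_pos: [0.404, 0.244, 0.1013]
tcp_rot: [0.001, 0.199, 0.98, 0.001]
wrist_force: [0.3, 0.4, -0.5]
grip_width: 0.433
gripper_force: 40.8
row [0.0012, -0.0015, 0.0168, 0.0024, 0.0022, 0.0006] yaw 67.0 -> 67.0 q6 -0.63
```

```bash
python3 -m crank '[[[0,0,0,0,0,0,0.6],[0,0,0.008,0,0,0,0.6],[0,0,0.012,0,0,0,0.6],[0,0,0.012,0,0,0,0.6],[0,0,0.012,0,0,0,0.6]]]'; python3 - <<'E'
from h import *
go(.4024,.2431,.0845,67)
E
```

```text
clock: 5.45
ee_pos: [0.4038, 0.2439, 0.0889]
tcp_rot: [0.001, 0.199, 0.98, 0.001]
wrist_force: [-0.1, -0.0, -1.7]
grip_width: 0.434
gripper_force: 40.8
row [0.001, -0.0013, 0.0044, 0.0025, 0.0023, 0.0005] yaw 67.0 -> 67.0 q6 -0.63
```

```bash
python3 -m crank '[[[0.001,-0.0013,0.002,0.0025,0.002,0,0.6],[0.001,-0.0013,0.0035,0.0025,0.002,0,0.6],[0.001,-0.0013,0.0035,0.0025,0.002,0,0.6]]]'; python3 - <<'E'
from h import *
go(.4024,.2431,.0845,67)
E
```

```text
clock: 5.82
ee_pos: [0.4023, 0.243, 0.0852]
tcp_rot: [0.0, 0.199, 0.98, -0.0]
wrist_force: [-0.3, -0.2, -1.0]
grip_width: 0.434
gripper_force: 40.8
row [-0.0001, 0.0001, 0.0007, -0.0002, 0.0001, 0.0005] yaw 67.0 -> 67.0 q6 -0.63
```

```bash
python3 -m crank '[[[0,0,0.001,0,0,0,0.6],[0,0,0.001,0,0,0,0.6]]]'; python3 -m crank '[[[0,0,0.001,0,0,0,0.6],[0,0,0.001,0,0,0,0.6]]]'
```

```text
clock: 6.08
ee_pos: [0.4025, 0.2431, 0.0845]
tcp_rot: [0.0, 0.199, 0.98, 0.0]
wrist_force: [-0.2, 0.4, 0.6]
grip_width: 0.431
gripper_force: 40.9
clock: 6.32
ee_pos: [0.4024, 0.2431, 0.0844]
tcp_rot: [0.0, 0.199, 0.98, 0.0]
wrist_force: [-2.3, -0.9, 15.2]
grip_width: 0.434
gripper_force: 42.7
```

```bash
python3 -m crank '[[[0,0,-0.001,0,0,0,0.6],[0,0,-0.001,0,0,0,0.2],[0,0,-0.001,0,0,0,0],[0,0,-0.001,0,0,0,0],[0,0,-0.03,0,0,0,0],[0,0,-0.09,0,0,0,0],[0,0,-0.16,0,0,0,0],[0,0,-0.16,0,0,0,0]]]'; python3 - <<'E'
from h import *
c=camera("wrist");cv2.imwrite("pics/hx.png",c["frame"][:,:,::-1])
go(.5686,.3716,.15,51.7)
E
```

```text
clock: 7.32
ee_pos: [0.4046, 0.2441, 0.2476]
tcp_rot: [0.004, 0.199, 0.98, 0.002]
wrist_force: [-0.3, -0.7, -0.2]
grip_width: 0.997
gripper_force: 0.0
row [-0.1014, 0.1816, 0.0976, 0.0063, 0.005, 0.3406] yaw 67.0 -> 51.7 q6 -0.36
```

View pics/hx.png

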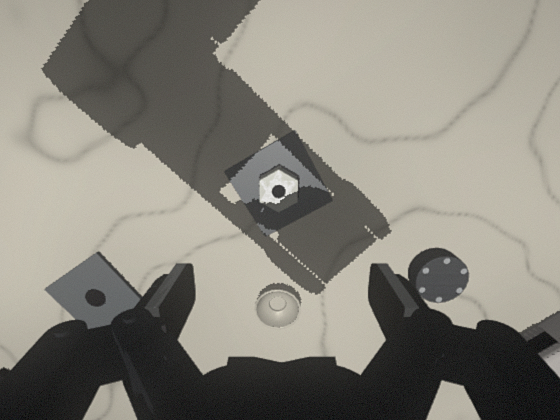

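The hexagon sits on its board at (279,188), inside the outline. Next is the flange.

```bash
python3 -m crank '[[[-0.1,0.18,0.03,0.003,0.003,0.34,0],[-0.1,0.18,0.06,0.003,0.003,0.34,0],[-0.1,0.18,0.095,0.003,0.003,0.34,0],[-0.1,0.18,0.095,0.003,0.003,0.34,0],[-0.1,0.18,0.095,0.003,0.003,0.34,0],[-0.1,0.18,0.095,0.003,0.003,0.34,0],[-0.1,0.18,0.095,0.003,0.003,0.34,0]]]'; python3 - <<'E'
from h import *
go(.5686,.3716,.073,51.7)
E
```

```text
clock: 8.25
ee_pos: [0.5639, 0.3691, 0.1489]
tcp_rot: [-0.001, 0.328, 0.945, -0.001]
wrist_force: [-0.4, -0.6, 0.5]
grip_width: 1.003
gripper_force: 0.0
row [-0.0023, 0.0051, 0.0759, -0.0037, -0.0024, 0.0003] yaw 51.7 -> 51.7 q6 -0.32
```

```bash
python3 -m crank '[[[-0.0023,0.005,0.04,-0.0025,-0.002,0,0],[-0.0023,0.005,0.07,-0.0025,-0.002,0,0],[-0.0023,0.005,0.0755,-0.0025,-0.002,0,0],[-0.0023,0.005,0.0755,-0.0025,-0.002,0,0.4],[-0.0023,0.005,0.0755,-0.0025,-0.002,0,0.4],[-0.0023,0.005,0.0755,-0.0025,-0.002,0,0.4],[-0.0023,0.005,0.0755,-0.0025,-0.002,0,0.4]]]' 60
```

```text
clock: 9.12
ee_pos: [0.5704, 0.3727, 0.0753]
tcp_rot: [0.001, 0.328, 0.945, 0.001]
wrist_force: [-1.3, -1.0, 7.6]
grip_width: 0.677
gripper_force: 65.2
```

```bash
python3 -m crank '[[[0,0,-0.02,0,0,0,0.4],[0,0,-0.07,0,0,0,0.4],[0,0,-0.13,0,0,0,0.4],[0,0,-0.175,0,0,0,0.4],[0,0,-0.175,0,0,0,0.4],[0,0,-0.175,0,0,0,0.4],[0,0,-0.175,0,0,0,0.4]]]'; python3 - <<'E'
from h import *
o=get_obs();print(o["ee_pos"]);c=camera("wrist")
im=c["frame"];cv2.imwrite("pics/fh.png",cv2.resize(im[200:340,180:390,::-1],None,fx=3,fy=3,interpolation=cv2.INTER_CUBIC))
go(.3847,-.252,.25,51.7)
c=camera("scene");print(unproj(c,(200,276),.01))
E
```

```text
clock: 10.0
ee_pos: [0.5684, 0.3717, 0.2461]
tcp_rot: [-0.001, 0.328, 0.945, -0.002]
wrist_force: [0.3, 0.1, -2.9]
grip_width: 0.679
gripper_force: 65.2
[0.56835033 0.37167534 0.24611876]
row [-0.2422, -0.6035, -0.0021, -0.0049, -0.0021, 0.0005] yaw 51.7 -> 51.7 q6 -0.32
[[ 0.491681   -0.20079639]]
```

View pics/fh.png

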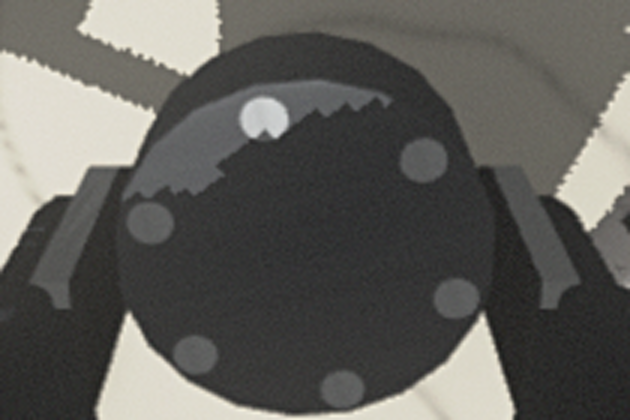

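Flange held square; screw heads at crop (264,119), (424,160), (457,298), (343,388), (196,355), (150,222).

```bash
python3 - <<'E'
from h import *
c=camera("wrist");P=np.array([(264,119),(424,160),(457,298),(343,388),(196,355),(150,222)])/3.+[180,200]
print(np.mean([held(c,p,.0513) for p in P],0), [held(c,p,.0513).tolist() for p in P])
E
python3 -m crank '[[[-0.242,-0.603,0,-0.004,-0.002,0,0.4],[-0.242,-0.603,0,-0.004,-0.002,0,0.4],[-0.242,-0.603,0,-0.004,-0.002,0,0.4],[-0.242,-0.603,0,-0.004,-0.002,0,0.4],[-0.242,-0.603,0,-0.004,-0.002,0,0.4],[-0.242,-0.603,0,-0.004,-0.002,0,0.4],[-0.242,-0.603,0,-0.004,-0.002,0,0.4],[-0.242,-0.603,0,-0.004,-0.002,0,0.4],[-0.242,-0.603,0,-0.004,-0.002,0,0.4],[-0.242,-0.603,0,-0.004,-0.002,0,0.4]]]'
```

```text
[ 8.16666667e-04 -5.78241159e-19  5.13166667e-02] [[0.0245, -0.0061, 0.0514], [0.0179, 0.0176, 0.0513], [-0.0058, 0.0237, 0.0512], [-0.0227, 0.0061, 0.0513], [-0.0165, -0.0176, 0.0513], [0.0075, -0.0237, 0.0514]]
clock: 11.4
ee_pos: [0.3921, -0.2291, 0.248]
tcp_rot: [0.001, 0.328, 0.945, 0.001]
wrist_force: [0.9, -1.3, -1.8]
grip_width: 0.682
gripper_force: 65.3
```

```bash
python3 - <<'E'
from h import *
go(.3853,-.2525,.09,51.7)
E
```

```text
row [-0.009, -0.023, 0.158, 0.0035, 0.0018, 0.0003] yaw 51.7 -> 51.7 q6 -1.43
```

```bash
python3 -m crank '[[[-0.009,-0.023,0,0.0035,0.002,0,0.4],[-0.009,-0.023,0.06,0.0035,0.002,0,0.4],[-0.009,-0.023,0.11,0.0035,0.002,0,0.4],[-0.009,-0.023,0.145,0.0035,0.002,0,0.4],[-0.009,-0.023,0.157,0.0035,0.002,0,0.4],[-0.009,-0.023,0.157,0.0035,0.002,0,0.4],[-0.009,-0.023,0.157,0.0035,0.002,0,0.4]]]'; python3 - <<'E'
from h import *
go(.3853,-.2525,.0825,51.7)
E
```

```text
clock: 12.28
ee_pos: [0.387, -0.2514, 0.0922]
tcp_rot: [0.001, 0.328, 0.945, -0.0]
wrist_force: [0.4, -0.9, -1.7]
grip_width: 0.674
gripper_force: 65.4
row [0.0006, -0.0019, 0.0097, -0.0004, 0.0027, 0.0007] yaw 51.7 -> 51.7 q6 -1.48
```

```bash
python3 -m crank '[[[0.0006,-0.0019,0.006,0,0.0027,0,0.4],[0.0006,-0.0019,0.009,0,0.0027,0,0.4],[0.0006,-0.0019,0.009,0,0.0027,0,0.4],[0.0006,-0.0019,0.009,0,0.0027,0,0.4]]]';  python3 -m crank '[[[0,0,0.0015,0,0,0,0.4],[0,0,0.0015,0,0,0,0.4]]]';python3 - <<'E'
from h import *
go(.3853,-.2525,.0825,51.7)
E
```

```text
clock: 12.78
ee_pos: [0.3845, -0.2519, 0.0822]
tcp_rot: [-0.001, 0.328, 0.945, 0.0]
wrist_force: [-1.0, 0.3, -2.0]
grip_width: 0.677
gripper_force: 65.4
clock: 13.02
ee_pos: [0.3846, -0.2519, 0.0812]
tcp_rot: [-0.001, 0.328, 0.945, 0.0]
wrist_force: [-1.4, 1.0, 7.3]
grip_width: 0.676
gripper_force: 66.7
row [-0.0009, -0.0, -0.0013, -0.0002, -0.0023, 0.0006] yaw 51.7 -> 51.7 q6 -1.48
```

```bash
python3 -m crank '[[[0,0,0,0,0,0,0],[0,0,0,0,0,0,0],[0,0,0,0,0,0,0],[0,0,-0.04,0,0,0,0],[0,0,-0.1,0,0,0,0],[0,0,-0.16,0,0,0,0],[0,0,-0.2,0,0,0,0],[0,0,-0.2,0,0,0,0]]]'; python3 - <<'E'
from h import *
c=camera("wrist")
im,g=blob(c,(.3847,-.252),.03,60,mm=.25);cv2.imwrite("pics/fp.png",im[:,:,::-1])
go(.664,-.128,.28,51.7)
E
```

```text
clock: 14.02
ee_pos: [0.3864, -0.2533, 0.2839]
tcp_rot: [0.002, 0.328, 0.945, -0.001]
wrist_force: [-0.4, -0.1, 0.5]
grip_width: 0.999
gripper_force: 0.0
row [-0.1416, 0.2704, 0.0019, -0.0005, 0.0015, 0.0006] yaw 51.7 -> 51.7 q6 -1.48
```

View pics/fp.png

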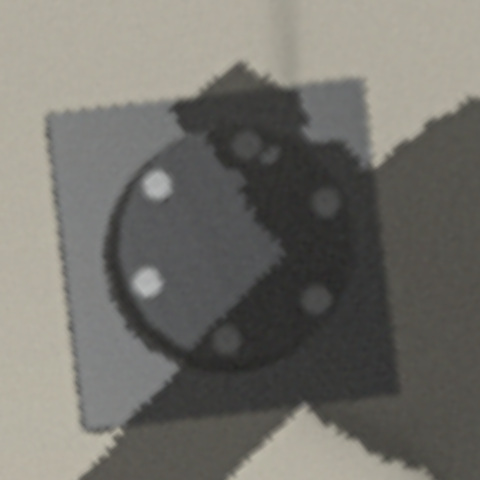

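The flange is on its board; its screw pairs centre on about (236.5,242), 1 mm off centre. Now to the three-high stack.

```bash
python3 -m crank '[[[-0.141,0.27,0,0,0,0,0],[-0.141,0.27,0,0,0,0,0],[-0.141,0.27,0,0,0,0,0],[-0.141,0.27,0,0,0,0,0],[-0.141,0.27,0,0,0,0,0],[-0.141,0.27,0,0,0,0,0],[-0.141,0.27,0,0,0,0,0],[-0.141,0.27,0,0,0,0,0]]]'; python3 - <<'E'
from h import *
c=camera("wrist");print(get_obs()["ee_pos"])
A=[blob(c,(.664,-.128),z,45,mm=.225)[0][:,:,::-1] for z in(.046,.072)]
cv2.imwrite("pics/s1.png",np.hstack(A))
E
```

```text
clock: 15.08
ee_pos: [0.6612, -0.1281, 0.2793]
tcp_rot: [-0.002, 0.328, 0.945, 0.0]
wrist_force: [0.9, -0.2, 0.4]
grip_width: 0.997
gripper_force: 0.0
[ 0.66140523 -0.12817609  0.27979622]
```

View pics/s1.png

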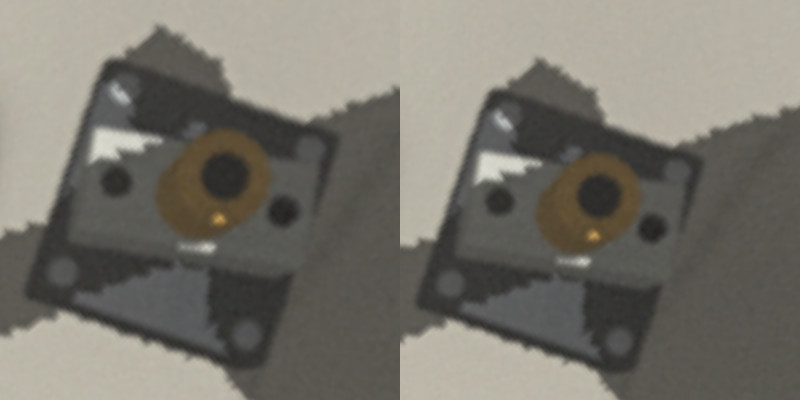

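Bar holes at (116,181) and (283,211) in the left half put the bar at (0.6639,-0.1289) with its long axis at 10°. The bush bore at (200,194) in the right half puts it at (0.664,-0.1294).

```bash
python3 - <<'E'
from h import *
go(.664,-.1294,.15,51.7)
E
```

```text
row [-0.0033, 0.0008, 0.1298, -0.0011, -0.0047, -0.0011] yaw 51.7 -> 51.7 q6 -1.09
```

```bash
python3 -m crank '[[[-0.0033,0.0008,0.06,-0.001,-0.004,0,0],[-0.0033,0.0008,0.11,-0.001,-0.004,0,0],[-0.0033,0.0008,0.13,-0.001,-0.004,0,0],[-0.0033,0.0008,0.13,-0.001,-0.004,0,0],[-0.0033,0.0008,0.13,-0.001,-0.004,0,0]]]'; python3 - <<'E'
from h import *
go(.664,-.1294,.1245,51.7)
E
```

```text
clock: 15.75
ee_pos: [0.667, -0.1293, 0.1525]
tcp_rot: [0.002, 0.328, 0.945, 0.0]
wrist_force: [-0.2, -0.1, 0.0]
grip_width: 0.999
gripper_force: 0.0
row [0.0024, -0.002, 0.028, 0.0025, 0.0054, 0.0002] yaw 51.7 -> 51.7 q6 -1.09
```

```bash
python3 -m crank '[[[0.0022,-0.0018,0.02,0.001,0.002,0,0],[0.0022,-0.0018,0.028,0.001,0.002,0,0],[0.0022,-0.0018,0.028,0.001,0.002,0,0],[0.0022,-0.0018,0.028,0.001,0.002,0,0]]]'; python3 - <<'E'
from h import *
go(.664,-.1294,.1245,51.7)
E
```

```text
clock: 16.25
ee_pos: [0.6636, -0.1289, 0.1233]
tcp_rot: [0.001, 0.328, 0.945, 0.0]
wrist_force: [-0.3, 0.4, -0.0]
grip_width: 1.003
gripper_force: 0.0
row [-0.0006, -0.0001, -0.0012, 0.0007, 0.0011, 0.0005] yaw 51.7 -> 51.7 q6 -1.09
```

```bash
python3 -m crank '[[[0,0,-0.001,0,0,0,0.5],[0,0,-0.001,0,0,0,0.85],[0,0,-0.001,0,0,0,0.85],[0,0,-0.001,0,0,0,0.85],[0,0,-0.001,0,0,0,0.85],[0,0,-0.001,0,0,0,0.85],[0,0,-0.001,0,0,0,0.85]]]' 30
```

```text
clock: 17.12
ee_pos: [0.6628, -0.1288, 0.1234]
tcp_rot: [-0.0, 0.328, 0.945, 0.0]
wrist_force: [-0.7, 0.5, 3.8]
grip_width: 0.219
gripper_force: 29.3
```

```bash
python3 -m crank '[[[0,0,-0.02,0,0,0,0.85],[0,0,-0.07,0,0,0,0.85],[0,0,-0.13,0,0,0,0.85],[0,0,-0.13,0,0,0,0.85],[0,0,-0.13,0,0,0,0.85]]]'; python3 - <<'E'
from h import *
go(.4425,-.0125,.25,51.7)
for n in("scene","side"):
    c=camera(n)
    for t in(25,30,35,40,45,50,55): print(n,t,*dark(c,(.4425,-.0125),.006,t,22))
E
```

```text
clock: 17.75
ee_pos: [0.6628, -0.1288, 0.2542]
tcp_rot: [0.0, 0.328, 0.945, 0.0]
wrist_force: [0.5, 0.1, -0.9]
grip_width: 0.222
gripper_force: 29.3
row [0.245, -0.0452, 0.0041, 0.0003, 0.0003, 0.0005] yaw 51.7 -> 51.7 q6 -1.09
scene 25 [ 0.4415 -0.0127] [ 0.4416 -0.0128] [24.1 24.4] 14.7
scene 30 [ 0.4477 -0.007 ] [ 0.4455 -0.0089] [45.6 33.6] 39.6
scene 35 [ 0.4422 -0.0128] [ 0.4426 -0.0127] [43.5 43.5] 90.0
scene 40 [ 0.4422 -0.0128] [ 0.4422 -0.0128] [43.5 43.5] 90.0
scene 45 [ 0.4422 -0.0128] [ 0.4422 -0.0128] [43.5 43.5] 90.0
scene 50 [ 0.4422 -0.0128] [ 0.4422 -0.0128] [43.5 43.5] 90.0
scene 55 [ 0.4422 -0.0128] [ 0.4422 -0.0128] [43.5 43.5] 90.0
side 25 [ 0.4421 -0.0141] [ 0.4412 -0.0142] [21.  23.3] 4.1
side 30 [ 0.4406 -0.0143] [ 0.4409 -0.0143] [25.5 26.4] 36.3
side 35 [ 0.4411 -0.0141] [ 0.441  -0.0141] [31.4 29.9] 6.3
side 40 [ 0.4422 -0.0128] [ 0.4419 -0.0127] [43.5 43.5] -0.0
side 45 [ 0.4422 -0.0128] [ 0.4422 -0.0128] [43.5 43.5] 90.0
side 50 [ 0.4422 -0.0128] [ 0.4422 -0.0128] [43.5 43.5] 90.0
side 55 [ 0.4422 -0.0128] [ 0.4422 -0.0128] [43.5 43.5] 90.0
```

```bash
python3 -m crank '[[[0.246,-0.045,0,0,0,0,0.85],[0.246,-0.045,0,0,0,0,0.85],[0.246,-0.045,0,0,0,0,0.85],[0.246,-0.045,0,0,0,0,0.85],[0.246,-0.045,0,0,0,0,0.85],[0.246,-0.045,0,0,0,0,0.85],[0.246,-0.045,0,0,0,0,0.85],[0.246,-0.045,0,0,0,0,0.85]]]'; python3 - <<'E'
from h import *
c=camera("wrist");print(get_obs()["ee_pos"])
for t in(20,25,30,35,40):print(t,*dark(c,(.4413,-.0135),.006,t,25))
f=c["frame"][130:350,180:390,::-1];cv2.imwrite("pics/bh.png",cv2.resize(f,None,fx=2.7,fy=2.7,interpolation=cv2.INTER_CUBIC))
go(.4413,-.0135,.1,51.7)
E
```

```text
clock: 18.85
ee_pos: [0.4431, -0.0123, 0.2533]
tcp_rot: [-0.0, 0.328, 0.945, 0.0]
wrist_force: [0.9, -0.3, 0.4]
grip_width: 0.22
gripper_force: 29.3
[ 0.44286434 -0.01221855  0.25330781]Traceback (most recent call last):
  File "<stdin>", line 3, in <module>
  File "h.py", line 21, in dark
    k=1+np.argmin(np.hypot(*(ce[1:]-len(g)/2).T)+1e3*(s[1:,4]<300))
        ~~~~~~~~~^^^^^^^^^^^^^^^^^^^^^^^^^^^^^^^^^^^^^^^^^^^^^^^^^^
    return _wrapfunc(a, 'argmin', axis=axis, out=out, **kwds)
    return bound(*args, **kwds)
ValueError: attempt to get argmin of an empty sequence
```

```bash
python3 - <<'E'
from h import *
c=camera("wrist");print(get_obs()["ee_pos"],proj(c,[.4413,-.0135,.006]))
f=c["frame"][130:350,180:390,::-1];cv2.imwrite("pics/bh.png",cv2.resize(f,None,fx=2.7,fy=2.7,interpolation=cv2.INTER_CUBIC))
go(.4413,-.0135,.1,51.7)
E
```

```text
[ 0.44264892 -0.01214006  0.25331177] [[279.62740353 188.55022849]]
row [0.0001, -0.0019, 0.1533, -0.0002, -0.0009, -0.0001] yaw 51.7 -> 51.7 q6 -0.93
```

View pics/bh.png

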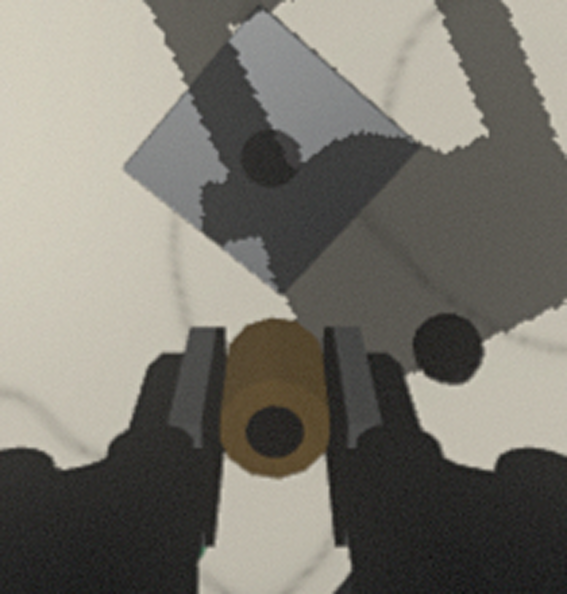

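The bush hangs upright with its bore at (281.5,289.6). The outline at (280,188) agrees with the predicted (279.6,188.6).

```bash
python3 - <<'E'
from h import *
c=camera("wrist");h=held(c,(281.5,289.6),.0514);T=quat(get_obs()["tcp_rot"]);w=T.apply(h);print(h,w)
go(.4413-w[0],-.0135-w[1],.1,51.7)
E
```

```text
[-0.0011  0.0001  0.0514] [ 0.00088482 -0.00058591 -0.05140091]
row [0.0009, -0.0019, 0.1533, -0.0003, -0.0011, -0.0] yaw 51.7 -> 51.7 q6 -0.93
```

Target TCP is (0.4404,-0.0129).

```bash
python3 -m crank '[[[0.001,-0.002,0.06,0,0,0,0.85],[0.001,-0.002,0.11,0,0,0,0.85],[0.001,-0.002,0.145,0,0,0,0.85],[0.001,-0.002,0.155,0,0,0,0.85],[0.001,-0.002,0.155,0,0,0,0.85],[0.001,-0.002,0.155,0,0,0,0.85]]]'; python3 - <<'E'
from h import *
go(.4404,-.0129,.0845,51.7)
E
```

```text
clock: 19.75
ee_pos: [0.4409, -0.0129, 0.0996]
tcp_rot: [0.001, 0.328, 0.945, 0.0]
wrist_force: [0.1, 0.3, -0.5]
grip_width: 0.22
gripper_force: 29.4
row [0.0004, -0.0003, 0.0151, 0.0012, 0.0018, 0.0006] yaw 51.7 -> 51.7 q6 -0.93
```

```bash
python3 -m crank '[[[0.0004,-0.0003,0.01,0.001,0.0015,0,0.85],[0.0004,-0.0003,0.014,0.001,0.0015,0,0.85],[0.0004,-0.0003,0.015,0.001,0.0015,0,0.85],[0.0004,-0.0003,0.015,0.001,0.0015,0,0.85]]]'; python3 -m crank '[[[0,0,0.0012,0,0,0,0.85],[0,0,0.0012,0,0,0,0.85]]]'
```

```text
clock: 20.25
ee_pos: [0.4392, -0.0126, 0.0835]
tcp_rot: [-0.001, 0.328, 0.945, -0.0]
wrist_force: [0.0, 1.0, -0.9]
grip_width: 0.218
gripper_force: 29.5
clock: 20.5
ee_pos: [0.4393, -0.0126, 0.0832]
tcp_rot: [-0.001, 0.328, 0.945, -0.0]
wrist_force: [-2.7, 1.1, 16.4]
grip_width: 0.224
gripper_force: 31.2
```

```bash
python3 -m crank '[[[-0.001,0.0004,-0.003,0,0,0,0.85],[-0.001,0.0004,-0.003,0,0,0,0.85],[-0.001,0.0004,-0.001,0,0,0,0.85],[-0.001,0.0004,-0.0002,0,0,0,0.85],[-0.001,0.0004,-0.0002,0,0,0,0.85]]]'
```

```text
clock: 21.12
ee_pos: [0.4405, -0.013, 0.0832]
tcp_rot: [-0.001, 0.328, 0.945, -0.0]
wrist_force: [-2.8, -0.0, 19.1]
grip_width: 0.22
gripper_force: 31.3
```

```bash
python3 -m crank '[[[0,0,-0.0007,0,0,0,0.7],[0,0,-0.0007,0,0,0,0.3],[0,0,-0.0007,0,0,0,0],[0,0,-0.0007,0,0,0,0],[0,0,-0.05,0,0,0,0],[0,0,-0.11,0,0,0,0],[0,0,-0.16,0,0,0,0],[0,0,-0.16,0,0,0,0]]]'; python3 -m crank '[[[-0.247,0.0475,0,0,0,-1,0],[-0.247,0.0475,0,0,0,-1,0],[-0.247,0.0475,0,0,0,-1,0],[-0.247,0.0475,0,0,0,-1,0],[-0.247,0.0475,0,0,0,-1,0],[-0.247,0.0475,0,0,0,-1,0],[-0.247,0.0475,0,0,0,-1,0]]]'; python3 - <<'E'
from h import *
c=camera("scene")
for t in (25,50): print(dark(c,(.4413,-.0135),.006,t,22))
c=camera("wrist");print(get_obs()["ee_pos"]);cv2.imwrite("pics/s2.png",blob(c,(.664,-.129),.046,45,mm=.2)[0][:,:,::-1])
E
```

```text
clock: 22.12
ee_pos: [0.4431, -0.0135, 0.2461]
tcp_rot: [0.003, 0.328, 0.945, 0.0]
wrist_force: [0.9, -0.9, -1.2]
grip_width: 1.001
gripper_force: 0.0
clock: 23.0
ee_pos: [0.6622, -0.1278, 0.2412]
tcp_rot: [-0.002, -0.058, 0.998, 0.001]
wrist_force: [-0.6, 0.1, -0.3]
grip_width: 1.005
gripper_force: 0.0
(array([ 0.452 , -0.0147]), array([ 0.4521, -0.0148]), array([1.5, 1.5]), 90.0)
(array([ 0.441 , -0.0137]), array([ 0.441 , -0.0137]), array([43.5, 43.5]), 90.0)
[ 0.66276667 -0.12791794  0.24196435]
```

View pics/s2.png

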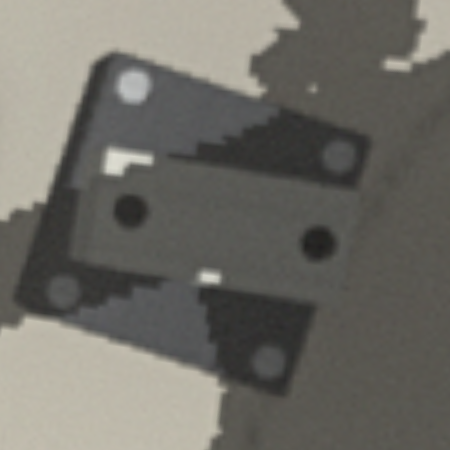

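The bar holes at (130,210) and (318,243) give centre (0.6638,-0.1287) and angle 10°.

```bash
python3 - <<'E'
from h import *
go(.6638,-.1287,.12,100)
E
```

```text
row [-0.0013, -0.001, 0.122, 0.0015, -0.0036, -0.073] yaw 96.7 -> 100.0 q6 -1.94
```

```bash
python3 -m crank '[[[-0.001,-0.0008,0.05,0,-0.002,-0.073,0],[-0.001,-0.0008,0.1,0,-0.002,-0.073,0],[-0.001,-0.0008,0.12,0,-0.002,-0.073,0],[-0.001,-0.0008,0.12,0,-0.002,-0.073,0],[-0.001,-0.0008,0.12,0,-0.002,-0.073,0]]]'; python3 - <<'E'
from h import *
go(.6638,-.1287,.101,100)
E
```

```text
clock: 23.72
ee_pos: [0.6661, -0.1297, 0.124]
tcp_rot: [0.001, -0.087, 0.996, -0.0]
wrist_force: [0.7, -0.6, -0.4]
grip_width: 0.996
gripper_force: 0.0
row [0.0021, 0.0014, 0.023, -0.0009, 0.0032, 0.0003] yaw 100.0 -> 100.0 q6 -1.94
```

```bash
python3 -m crank '[[[0.0012,0.001,0.015,0,0.001,0,0],[0.0012,0.001,0.023,0,0.001,0,0],[0.0012,0.001,0.023,0,0.001,0,0],[0.0012,0.001,0.023,0,0.001,0,0.4],[0.0012,0.001,0.023,0,0.001,0,0.8],[0.0012,0.001,0.023,0,0.001,0,0.8],[0.0012,0.001,0.023,0,0.001,0,0.8],[0.0012,0.001,0.023,0,0.001,0,0.8],[0.0012,0.001,0.023,0,0.001,0,0.8]]]' 40; python3 - <<'E'
from h import *
go(.6638,-.1287,.101,100)
E
```

```text
clock: 24.85
ee_pos: [0.6637, -0.1286, 0.0993]
tcp_rot: [-0.0, -0.087, 0.996, 0.0]
wrist_force: [0.1, 0.7, 3.2]
grip_width: 0.272
gripper_force: 40.4
row [-0.0001, -0.0001, -0.0017, 0.0006, -0.0007, 0.0001] yaw 100.0 -> 100.0 q6 -1.94
```

```bash
python3 -m crank '[[[0,0,-0.02,0,0,0,0.8],[0,0,-0.08,0,0,0,0.8],[0,0,-0.14,0,0,0,0.8],[0,0,-0.15,0,0,0,0.8],[0,0,-0.15,0,0,0,0.8],[0,0,-0.15,0,0,0,0.8]]]'; python3 - <<'E'
from h import *
c=camera("wrist");f=c["frame"]
A=cv2.resize(f[220:330,200:360,::-1],(640,440),interpolation=cv2.INTER_CUBIC)
cv2.imwrite("pics/barh.png",A[:,120:520]); B=blob(c,(.6638,-.1287),.024,44,mm=.2)[0][:,:,::-1]
cv2.imwrite("pics/bh2.png",np.hstack([A[:,120:480],B]))
go(.592,-.36,.25,68.4)
E
```

```text
clock: 25.6
ee_pos: [0.6623, -0.1283, 0.247]
tcp_rot: [-0.002, -0.087, 0.996, 0.001]
wrist_force: [0.0, -0.4, -1.1]
grip_width: 0.268
gripper_force: 39.9
row [0.1095, -0.216, -0.0034, 0.0015, -0.0072, 0.7023] yaw 100.0 -> 68.4 q6 -1.39
```

View pics/bh2.png

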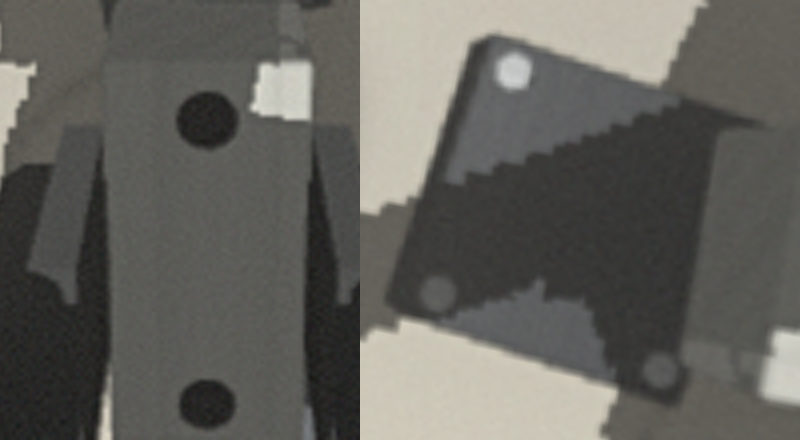

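Holes of the held bar are at frame (281.75,249.75) and (281.75,321). The block screws at (153,71), (78,293), (300,370) in the right half give centre (0.6651,-0.1286) and angle 18.9°.

```bash
python3 - <<'E'
from h import *
c=camera("wrist");a,b=held(c,(281.75,249.75),.0533),held(c,(281.75,321),.0533);m=(a+b)/2;print(a,b,m)
y=np.radians(68.4);x=np.array([-np.sin(y),np.cos(y)]);t=np.array([.592,-.36])-x*m[0]-np.array([np.cos(y),np.sin(y)])*m[1];print(t);go(*t,.25,68.4)
E
```

```text
[0.0188 0.0001 0.0534] [-0.0194  0.0002  0.0532] [-0.0003   0.00015  0.0533 ]
[ 0.59166585 -0.36002903]
row [0.11, -0.2159, -0.0034, 0.0015, -0.007, 0.7023] yaw 100.0 -> 68.4 q6 -1.39
```

```bash
python3 -m crank '[[[0.11,-0.216,0,0,-0.004,0.702,0.8],[0.11,-0.216,0,0,-0.004,0.702,0.8],[0.11,-0.216,0,0,-0.004,0.702,0.8],[0.11,-0.216,0,0,-0.004,0.702,0.8],[0.11,-0.216,0,0,-0.004,0.702,0.8],[0.11,-0.216,0.06,0,-0.004,0.702,0.8],[0.11,-0.216,0.11,0,-0.004,0.702,0.8],[0.11,-0.216,0.145,0,-0.004,0.702,0.8],[0.11,-0.216,0.145,0,-0.004,0.702,0.8],[0.11,-0.216,0.145,0,-0.004,0.702,0.8]]]'; python3 - <<'E'
from h import *
go(.5917,-.36,.0835,68.4)
E
```

```text
clock: 26.95
ee_pos: [0.5934, -0.3602, 0.1047]
tcp_rot: [0.001, 0.187, 0.982, 0.0]
wrist_force: [0.5, -1.0, -0.1]
grip_width: 0.269
gripper_force: 40.0
row [0.0017, -0.0005, 0.0212, 0.001, 0.003, 0.0012] yaw 68.5 -> 68.4 q6 -1.74
```

```bash
python3 -m crank '[[[0.0012,-0.0004,0.01,0,0.002,0,0.8],[0.0012,-0.0004,0.018,0,0.002,0,0.8],[0.0012,-0.0004,0.02,0,0.002,0,0.8],[0.0012,-0.0004,0.02,0,0.002,0,0.8]]]'; python3 - <<'E'
from h import *
go(.5917,-.36,.0813,68.4)
E
```

```text
clock: 27.45
ee_pos: [0.5913, -0.3603, 0.0838]
tcp_rot: [-0.0, 0.187, 0.982, 0.0]
wrist_force: [0.5, 0.3, -1.5]
grip_width: 0.271
gripper_force: 40.0
row [-0.0002, 0.0004, 0.0025, 0.0012, -0.0002, 0.0003] yaw 68.4 -> 68.4 q6 -1.74
```

```bash
python3 -m crank '[[[-0.0002,0.0004,0.0015,0,0,0,0.8],[-0.0002,0.0004,0.0025,0,0,0,0.8],[-0.0002,0.0004,0.0025,0,0,0,0.8]]]'; python3 -m crank '[[[0,0,0.001,0,0,0,0.8],[0,0,0.001,0,0,0,0.8]]]'
```

```text
clock: 27.82
ee_pos: [0.5918, -0.3601, 0.0814]
tcp_rot: [0.0, 0.187, 0.982, 0.0]
wrist_force: [0.2, -0.3, -1.4]
grip_width: 0.268
gripper_force: 40.1
clock: 28.08
ee_pos: [0.5919, -0.3601, 0.0813]
tcp_rot: [0.0, 0.187, 0.982, 0.0]
wrist_force: [-1.6, 1.9, 6.4]
grip_width: 0.272
gripper_force: 40.8
```

```bash
python3 -m crank '[[[0,0,-0.0005,0,0,0,0.5],[0,0,-0.0005,0,0,0,0],[0,0,-0.0005,0,0,0,0],[0,0,-0.0005,0,0,0,0],[0,0,-0.05,0,0,0,0],[0,0,-0.11,0,0,0,0],[0,0,-0.16,0,0,0,0],[0,0,-0.16,0,0,0,0]]]'; python3 -m crank '[[[0.017,0.242,0,0,0,-0.9,0],[0.017,0.242,0,0,0,-0.9,0],[0.017,0.242,0,0,0,-0.9,0],[0.017,0.242,0,0,0,-0.9,0],[0.017,0.242,0,0,0,-0.9,0],[0.017,0.242,0.07,0,0,-0.9,0],[0.017,0.242,0.12,0,0,-0.9,0],[0.017,0.242,0.12,0,0,-0.9,0],[0.017,0.242,0.12,0,0,-0.9,0]]]'; python3 - <<'E'
from h import *
c=camera("scene")
print(dark(c,(.592,-.36),.006,55))
go(.6651,-.1286,.073,108.9)
E
```

```text
clock: 29.08
ee_pos: [0.5941, -0.3618, 0.2461]
tcp_rot: [0.005, 0.187, 0.982, -0.002]
wrist_force: [-0.9, -0.4, -0.4]
grip_width: 1.001
gripper_force: 0.0
clock: 30.2
ee_pos: [0.6656, -0.1298, 0.1218]
tcp_rot: [0.001, -0.164, 0.987, 0.0]
wrist_force: [0.5, -0.2, -0.1]
grip_width: 0.999
gripper_force: 0.0
(array([ 0.6165, -0.3686]), array([ 0.6164, -0.3678]), array([24.6,  6.6]), 76.9)
row [0.001, 0.0017, 0.0499, -0.0021, 0.0044, -0.0008] yaw 108.9 -> 108.9 q6 -2.09
```

```bash
python3 -m crank '[[[0.0008,0.0012,0.03,-0.001,0.002,0,0],[0.0008,0.0012,0.045,-0.001,0.002,0,0],[0.0008,0.0012,0.048,-0.001,0.002,0,0],[0.0008,0.0012,0.048,-0.001,0.002,0,0],[0.0008,0.0012,0.048,-0.001,0.002,0,0.4],[0.0008,0.0012,0.048,-0.001,0.002,0,0.4],[0.0008,0.0012,0.048,-0.001,0.002,0,0.4],[0.0008,0.0012,0.048,-0.001,0.002,0,0.4]]]' 60; python3 - <<'E'
from h import *
go(.6651,-.1286,.073,108.9)
E
```

```text
clock: 31.25
ee_pos: [0.6646, -0.1281, 0.0739]
tcp_rot: [0.0, -0.164, 0.986, 0.0]
wrist_force: [-0.5, -0.6, 5.6]
grip_width: 0.685
gripper_force: 66.4
row [-0.0003, -0.0006, 0.0009, 0.0004, 0.0008, 0.0004] yaw 108.9 -> 108.9 q6 -2.09
```

```bash
python3 -m crank '[[[0,0,-0.02,0,0,0,0.4],[0,0,-0.08,0,0,0,0.4],[0,0,-0.14,0,0,0,0.4],[0,0,-0.17,0,0,0,0.4],[0,0,-0.17,0,0,0,0.4],[0,0,-0.17,0,0,0,0.4]]]'; python3 - <<'E'
from h import *
c=camera("wrist");g=cv2.cvtColor(c["frame"],cv2.COLOR_RGB2GRAY)
# top view in the tool frame of the held block's top face
o=get_obs();T=quat(o["tcp_rot"]);n=320;s=np.linspace(-.04,.04,n);X,Y=np.meshgrid(s,s)
P=T.apply(np.stack([X,Y,X*0+.0499],-1).reshape(-1,3))+o["ee_pos"];p=proj(c,P).astype(np.float32).reshape(n,n,2)
im=cv2.remap(g,p[...,0],p[...,1],cv2.INTER_CUBIC);cv2.imwrite("pics/blk.png",im)
h=cv2.HoughCircles(cv2.GaussianBlur(cv2.createCLAHE(4,(4,4)).apply(im),(0,0),2),cv2.HOUGH_GRADIENT,1,60,param1=60,param2=12,minRadius=10,maxRadius=18)
print(o["ee_pos"]);print(None if h is None else np.round(h[0][:10]*.25-[40,40,0],1))
go(.6716,.1292,.25,79.8)
E
```

```text
clock: 32.0
ee_pos: [0.6632, -0.1278, 0.2419]
tcp_rot: [-0.001, -0.164, 0.986, 0.001]
wrist_force: [-0.9, 0.4, -2.6]
grip_width: 0.69
gripper_force: 65.8
[ 0.66284364 -0.12767785  0.24096549]
[[ 21.9  23.1   3.6]
 [-25.1 -24.4   3.8]
 [ 21.9 -24.1   3.6]
 [-24.9  23.4   3.9]]
row [-0.0915, 0.2402, -0.0086, 0.003, -0.0057, 0.647] yaw 108.9 -> 79.8 q6 -1.58
```

```bash
python3 - <<'E'
from h import *
go(.6704,.1294,.25,79.8)
E
python3 -m crank '[[[-0.09,0.24,0,0,-0.003,0.647,0.4],[-0.09,0.24,0,0,-0.003,0.647,0.4],[-0.09,0.24,0,0,-0.003,0.647,0.4],[-0.09,0.24,0,0,-0.003,0.647,0.4],[-0.09,0.24,0,0,-0.003,0.647,0.4],[-0.09,0.24,0.06,0,-0.003,0.647,0.4],[-0.09,0.24,0.11,0,-0.003,0.647,0.4],[-0.09,0.24,0.14,0,-0.003,0.647,0.4],[-0.09,0.24,0.14,0,-0.003,0.647,0.4],[-0.09,0.24,0.14,0,-0.003,0.647,0.4]]]'; python3 - <<'E'
from h import *
go(.6704,.1294,.082,79.8)
E
```

```text
row [-0.0905, 0.2408, -0.0086, 0.003, -0.0057, 0.647] yaw 108.9 -> 79.8 q6 -1.58
clock: 33.3
ee_pos: [0.6717, 0.1278, 0.1033]
tcp_rot: [0.001, 0.089, 0.996, 0.001]
wrist_force: [-0.1, -0.4, -1.4]
grip_width: 0.692
gripper_force: 65.7
row [0.0016, 0.0013, 0.0213, 0.0016, 0.0014, -0.0005] yaw 79.8 -> 79.8 q6 -1.2
```

```bash
python3 -m crank '[[[0.0012,0.0013,0.01,0,0.001,0,0.4],[0.0012,0.0013,0.018,0,0.001,0,0.4],[0.0012,0.0013,0.02,0,0.001,0,0.4],[0.0012,0.0013,0.02,0,0.001,0,0.4],[0.0012,0.0013,0.02,0,0.001,0,0.4]]]'; python3 - <<'E'
from h import *
go(.6704,.1294,.0799,79.8)
E
```

```text
clock: 33.92
ee_pos: [0.6705, 0.1299, 0.0831]
tcp_rot: [0.0, 0.089, 0.996, 0.001]
wrist_force: [0.9, -1.0, -0.9]
grip_width: 0.69
gripper_force: 65.8
row [-0.0, -0.0005, 0.0032, 0.0019, 0.0005, 0.0002] yaw 79.8 -> 79.8 q6 -1.2
```

```bash
python3 -m crank '[[[0,-0.0005,0.002,0,0,0,0.4],[0,-0.0005,0.003,0,0,0,0.4],[0,-0.0005,0.003,0,0,0,0.4]]]'; python3 -m crank '[[[0,0,0.0012,0,0,0,0.4],[0,0,0.0012,0,0,0,0.4]]]'
```

```text
clock: 34.3
ee_pos: [0.6702, 0.1293, 0.0799]
tcp_rot: [0.0, 0.089, 0.996, 0.001]
wrist_force: [-1.8, -0.5, -0.9]
grip_width: 0.685
gripper_force: 65.9
clock: 34.55
ee_pos: [0.6702, 0.1293, 0.0799]
tcp_rot: [0.0, 0.089, 0.996, 0.001]
wrist_force: [-2.3, -1.7, 8.0]
grip_width: 0.688
gripper_force: 67.0
```

```bash
python3 -m crank '[[[0,0,-0.0005,0,0,0,0.2],[0,0,-0.0005,0,0,0,0],[0,0,-0.0005,0,0,0,0],[0,0,-0.0005,0,0,0,0],[0,0,-0.05,0,0,0,0],[0,0,-0.11,0,0,0,0],[0,0,-0.16,0,0,0,0],[0,0,-0.2,0,0,0,0],[0,0,-0.2,0,0,0,0],[0,0,-0.2,0,0,0,0]]]'; python3 - <<'E'
from h import *
W=camera("wrist");S=camera("scene");D=camera("side")
L=[((.6716,.1292),.03),((.592,-.36),.028),((.4413,-.0135),.032),((.4015,.2435),.028)]
rows=[]
for c in(S,D):
    rows.append(np.hstack([cv2.resize(blob(c,xy,z,48)[0],(200,200)) for xy,z in L]))
w=cv2.resize(blob(W,(.6716,.1292),.03,48,mm=.48)[0],(200,200));rows.append(np.hstack([w,cv2.resize(blob(W,(.6716,.1292),.006,48,mm=.48)[0],(200,200)),np.zeros((200,400,3),np.uint8)]))
v=np.vstack(rows)
v=cv2.convertScaleAbs(v,alpha=1.5)
for i in range(4):
    for j in range(3): cv2.drawMarker(v,(100+200*i,100+200*j),(255,0,0),cv2.MARKER_CROSS,16,1)
cv2.imwrite("pics/fin.png",v[:,:,::-1])
E
```

```text
clock: 35.8
ee_pos: [0.6697, 0.129, 0.2781]
tcp_rot: [-0.0, 0.089, 0.996, 0.001]
wrist_force: [0.5, -1.0, 0.1]
grip_width: 1.001
gripper_force: 0.0
```

View pics/fin.png

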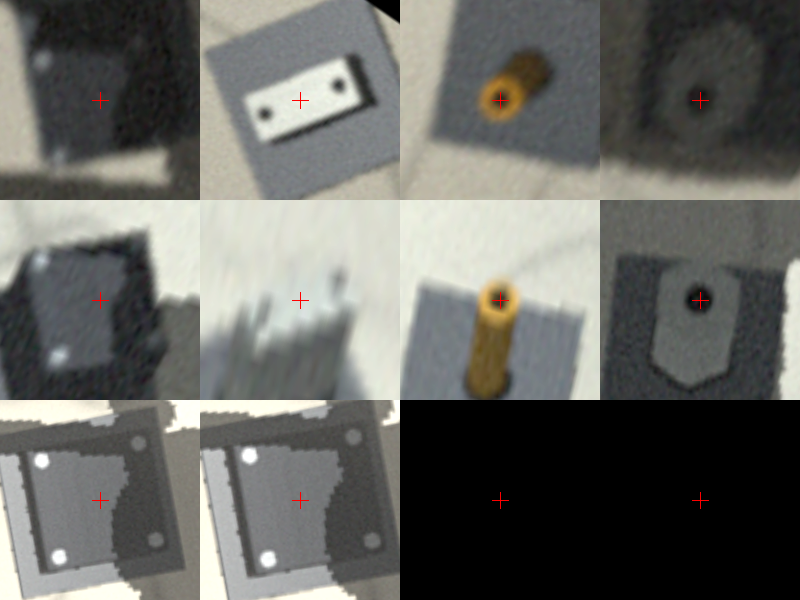

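The final picture shows the bush and hexagon bores on their crosses. The bar holes at (265,113) and (339,85) centre within about 1 mm, at -20.7°. The block screws centre on (98.5,500), under 1 mm off, at -10.4°.

```bash
python3 -c "
from station import job_done;print(job_done())"
```

```text
the job is handed in; nothing more can be done
None
```

I set all five parts down on their own boards, with no drops, and handed the job in at about 36 s; my camera checks put each within about 1 mm of its outline and the block and bar within about 1° of theirs.

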